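Index the painting wheel to the airbrush rest

ROBOT

A 6-joint arm with a two-finger parallel gripper is mounted at the origin on the work surface. World frame = base frame: x ahead of the robot, y to its left, z up, the work surface at z = 0. Lengths are in m, angles in rad, forces in N, time in s.
With the tool pointing down it reaches from about 0.25 to 0.8 m from the base axis. Payload 8.5 kg.
Tool frame: the origin (TCP) lies between the finger pads; the fingertips stand 25 mm ahead of it and the grasp point (between the pads) lies 6 mm ahead of it; z points along the fingers, y is the line along which they close (so a half turn about z gives the same grasp; the last joint's range is limited). The gripper opens to 85 mm and grips with 20 to 120 N. Pads are 22 mm wide; open, the fingers measure 114 mm over their backs; the gripper's body (76 mm by 85 mm) begins 54 mm behind the grasp point. The pads swing forward as they close: fully open they stand 13 mm farther back than shut.
Start: joints at [1.338, 0.238, -0.013, 1.319, 0, 1.571], TCP at [0.121, 0.511, 0.256] pointing down, gripper open.
Joint ranges: [-2.66, 2.66], [-1.03, 1.9], [-1.14, 1.46], [-1.82, 2.27], [-1.45, 1.34], [-3.14, 3.14]. Speed limits (rad/s): [2.22, 2.22, 2.79, 3.14, 3.14, 3.14].

INTERFACE

Orientations are given as a unit quaternion [w, x, y, z].
In Python, from cell import status, imaging, hand_in, recognise, cut_out gives the robot as it stands. The module is installed in compiled form; this text tells all that it offers.
- The arm moves only by the tool jog_arm, never from a script. Its arguments are lists of equal length, an entry for each row: "delta_rot": the turn, a rotation vector about the tool's x, y, z in degrees, a list of three; "translation": the shift along the tool's x, y, z in cm, a list of three; "hand": the opening, from 0 (shut) to 1 (fully open). A call has 1 to 5 rows; each row is the pose to reach, as a shift and turn from the pose commanded when the call began, along the tool's axes at that moment; what a row does not reach only later rows make up. A row lasts 1/10 s, in which the tool goes at most 50 mm and 8.59 degrees, less where a joint would pass 70% of its speed; a pose out of reach is approached as far as the arm can. A call with a gripper value outside its range is refused whole. The fingers move at their own pace and stop on an object; "grip_force" is the grip in N (left out, the last holds). Time passes only in rows, so rows that repeat a pose let the fingers close. It gives the time, the measured TCP pose, the force, the opening and the grip force at its end, in the units of the state.
- status.get_state(): the state, without advancing time (a new reading comes with each control period).
- imaging.snapshot(name): name is "side" or "top" or "wrist"; returns (picture, depth): 420x560x3 uint8, red, green, blue; 420x560 float32, m along the optical axis (not along the pixel's ray), 0 where there is no reading.
- imaging.camera_info(name): a dict with "fx", "fy", "cx", "cy" (pixels), "origin" and "orientation" of the camera in the world. Camera axes: x right, y down, z forward; pixel columns grow to the right and rows downward; lengths in m; the calibration is good to about 2 mm. A picture is of the moment at which its call begins: read the wrist's pose just before it. camera_info takes no time and is no camera call; for the wrist camera it gives the pose at the moment of the call.
- hand_in(): hands the job in; it is judged then, once.
Trained networks look in the newest picture that a camera, given by its name, has taken for a name from the list of things; names that differ only in an ending like _2 or _b are one class to them, and where a whole thing is asked for, a point or a joint stands for the part that bears it (a point fixed in the world has none). Each returns a list of dicts, best first, with "confidence" (0 to 1); they miss things now and then, are a little off and sometimes report something else, mostly with a low value. They report only what shows in the picture. A call takes as long as a camera call.
- recognise(camera, target): "xyz" ([x, y, z] in m, in world coordinates, good to about 4 mm: the middle of the surface that is visible of it).
- cut_out(camera, target): "pixels" (420x560 bool, what is visible of it).
The state is a dict: "time_s": time; "qpos": joint angles; "joint_velocities": joint speeds; "tau": joint torques, N m; "position": TCP position; "eef_rot": TCP orientation; "wrist_force": force on the tool from outside, world axes, zero at the start; "moment": the same for the moment, N m; "grip_width": finger opening in m; "gripper_force": force on a finger pad.
Only numpy, scipy, OpenCV 4.12 (cv2) and the standard library are available. Lean on these libraries where they do the work, as an engineer would, in place of code of your own. Each camera call takes 0.05 s, during which the arm holds its last target. There are 200 camera calls.

TASK

Bring the painting wheel's empty peg round to the post with the fork (the airbrush rest), using the wheel's black centre knob: pull the knob out against its spring, turn it by the shorter way round, and let it snap fully home in each of the two notches on the way, the second being the one at the fork. Do not force it over the teeth. The castings on the wheel are wet: touch nothing of the wheel but the knob, and leave the things standing around where they are.

Things in the scene. Friction and masses are not known exactly. Their poses are not given: they have to be found in the camera images.
- knob_grip (a point): Black bar knob on the wheel's axis, 46 mm long, 18 mm thick, 40 mm high; the point is on the axis, 18 mm below the knob's outer end. z axis: the wheel's axis, outward, the way to pull; it leans 33 degrees from vertical towards the stand's front. x: along the bar's length, y: across its 18 mm, the way to pinch. The bar's -x end points at the empty peg. Knob and wheel move as one piece.
- plunger (a joint): How far knob and wheel are pulled out, m: 0 fully home in a notch, 0.012 at the firm end stop. Spring and weight pull it home, 8 N at the start, 11 N at the stop. A hidden pin must rise 7 mm to pass the teeth, which must not be forced. It drops home only within about 0.15 rad of a notch; elsewhere it hangs up on a tooth, 6 mm out, until turned on.
- knob (a joint): Turn of knob and wheel, rad, counter-clockwise looking onto the knob. Five notches 1.257 rad apart, each with about 0.05 rad of play either way. It starts home at 0, the empty peg at the front. With the fork on the stand's +y side the empty peg is at it at -2.513; with the fork on the -y side, at 2.513.
- empty_peg (a point): The wheel's one bare peg, a steel pin 7 mm across and 22 mm high, 88 mm from the axis; the point is at mid-height, z axis outward along the wheel's axis. The other four pegs carry cream cast shells, domes 42 mm across and 34 mm high.
- stand: Painting stand, fixed: steel foot 170 x 140 x 14 mm, grey mast, leaning drum that bears the wheel. Origin at the underside of the foot; x points backward, away from the front to which the wheel leans; y to its left; z up. Highest point, the knob, about 220 mm up. The two posts stand at x 78, y +82 and -82 mm in its frame.
- paint_jar: Loose closed paint jar, 44 mm across, 55 mm high, beside the stand; origin under its centre. To be left alone.
- water_cup: Loose white cup, 68 mm across, 75 mm high, beside the stand; origin under its centre. To be left alone.
- spare_shell: Loose cream cast shell on the table, 46 mm across, 35 mm high; origin under its centre. To be left alone.
- wheel: Five-armed plywood wheel with wet castings, not to be touched. Origin on the axis 93 mm inward of knob_grip, axes as the knob's. Measured inward from knob_grip along the axis: castings' tops at 32 mm, arms at 68 to 76 mm. The castings lie 67 to 109 mm from the axis; a bare stem 20 mm across is under the knob.
- fork (a point): Root of the upturned fork, two prongs 36 mm apart and 35 mm high, on a fixed metal post 12 mm thick; the point is on the post's axis, 190 mm above the table, prongs' tips 219 mm. It stands behind the wheel on one side of the stand, just outside one of the two rear stations. When the empty peg is there, the two points are about 50 mm apart.
- dish (a point): Small flat dish, 36 mm across, on a fixed post like the fork's, at the other rear station; the point is on the post's axis near the top, 190 mm above the table. Not the place for the empty peg; the two posts change places from time to time.

How it is judged:
By the outcome, as a careful person would: the job done as asked, in the order asked, and still so for the second after the job is handed in, with the robot touching nothing.
It also fails if it takes over 67 s, if anything falls off the work surface, if the arm or the gripper's body presses on something with over 40 N, if the wrist force passes 120 N, or if a joint passes its speed limit or range.

## Working session

There is one attempt and no reset: what is moved stays moved. The work goes in short steps, Python scripts to look and compute and a tool call to move; the robot and the scene stay as the last step left them, time stands still between calls to the robot, and variables do not carry over. Pictures are saved under pics/ and viewed, at most 10 in all, crops included, and the job is handed in when it is done.

Besides the shell and the picture viewer there is one more tool, called after "Call:" in YAML: its name, and indented under it one key for each argument. jog_arm: Moves the arm, as the interface text tells. Its arguments: {"type":"object","properties":{"delta_rot":{"type":"array"},"translation":{"type":"array"},"hand":{"type":"array"},"grip_force":{"type":"number"}},"required":["delta_rot","translation","hand"]}

```bash
mkdir -p pics; cat > h.py <<'E'
import numpy as np, cv2
from scipy.spatial.transform import Rotation as R
from cell import status, imaging, hand_in, recognise, cut_out
def rot(q): return R.from_quat([q[1],q[2],q[3],q[0]])
def cloud(d,ci):
    v,u=np.indices(d.shape); p=np.stack([(u-ci['cx'])/ci['fx']*d,(v-ci['cy'])/ci['fy']*d,d],-1)
    return p@rot(ci['orientation']).as_matrix().T+np.array(ci['origin'])
def snap(n,f=None):
    p,d=imaging.snapshot(n); 
    if f: cv2.imwrite('pics/'+f,p[...,::-1])
    return p,d,cloud(d,imaging.camera_info(n))
E
python3 - <<'E'
from h import *
np.set_printoptions(precision=4,suppress=True)
a=snap('side'); b=snap('top')
cv2.imwrite('pics/a.png',cv2.resize(np.vstack([a[0],b[0]])[...,::-1],None,fx=.71,fy=.71))
for n in ['side','top']:
    for t in ['knob_grip','empty_peg','stand','fork','dish','paint_jar','water_cup','spare_shell']:
        print(n,t,[(np.round(r['xyz'],3),round(r['confidence'],2)) for r in recognise(n,t)[:2]])
s=status.get_state();print(s)
E
```

```text
side knob_grip [(array([ 0.551, -0.005,  0.152]), 0.68)]
side empty_peg [(array([ 0.561, -0.01 ,  0.15 ]), 0.56)]
side stand [(array([ 0.556, -0.009,  0.106]), 0.85), (array([ 0.661, -0.041,  0.096]), 0.53)]
side fork [(array([0.604, 0.119, 0.157]), 0.56)]
side dish [(array([ 0.661, -0.042,  0.102]), 0.69)]
side paint_jar []
side water_cup [(array([ 0.679, -0.161,  0.05 ]), 0.69), (array([ 0.66 , -0.041,  0.102]), 0.66)]
side spare_shell [(array([ 0.562, -0.195,  0.027]), 0.75)]
top knob_grip [(array([ 0.559, -0.   ,  0.153]), 0.8), (array([0.554, 0.015, 0.13 ]), 0.2)]
top empty_peg []
top stand [(array([0.554, 0.017, 0.126]), 0.75)]
top fork [(array([0.597, 0.123, 0.038]), 0.79)]
top dish [(array([ 0.665, -0.03 ,  0.191]), 0.62)]
top paint_jar [(array([0.475, 0.208, 0.056]), 0.82)]
top water_cup [(array([ 0.678, -0.175,  0.03 ]), 0.61)]
top spare_shell [(array([ 0.56 , -0.186,  0.029]), 0.86), (array([0.552, 0.004, 0.151]), 0.4)]
{'time_s': 0.9, 'qpos': array([ 1.338 ,  0.2382, -0.0135,  1.3192, -0.    ,  1.5708]), 'joint_velocities': array([ 0.0008,  0.0017, -0.0005,  0.0006, -0.0008,  0.0005]), 'tau': array([ -0.001 , -53.8564,  34.6694,   0.0026,  -0.0002,   0.    ]), 'position': array([0.1211, 0.5108, 0.2563]), 'eef_rot': array([ 0.    ,  0.1161,  0.9932, -0.    ]), 'wrist_force': array([0.6587, 0.4751, 0.1897]), 'moment': array([-0.0228, -0.0193, -0.0411]), 'gripper_force': 0.0, 'grip_width': 0.08537376676175965}
```

View pics/a.png

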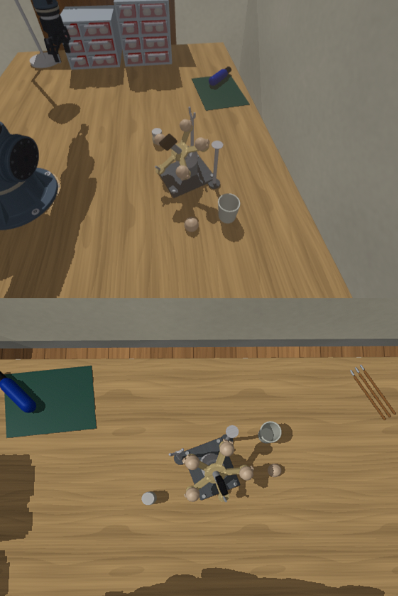

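The view shows the stand leaning towards the robot. In the full-resolution top picture the dish post is near (326,187), and the fork post sits to the left of the stand, which is its +y side. Next I'll estimate the axis and crop closer.

```bash
python3 - <<'E'
from h import *
np.set_printoptions(precision=4,suppress=True)
p,d,c=snap('top')
cv2.imwrite('pics/b.png',cv2.resize(p[160:310,210:430][...,::-1],None,fx=3.5,fy=3.5,interpolation=cv2.INTER_CUBIC))
g=p.max(-1).astype(int)
near=(np.hypot(c[...,0]-.54,c[...,1]-.01)<.12)
m=near&(g<60)&(c[...,2]>.13); print(m.sum(), c[m].mean(0), c[m].min(0),c[m].max(0))
# posts tops
m=(c[...,2]>.17)&(np.hypot(c[...,0]-.6,c[...,1]-.03)<.2); n,l=cv2.connectedComponents(m.astype(np.uint8))
for i in range(1,n):
    q=c[l==i]
    if len(q)>5: 
        v,u=np.argwhere(l==i).mean(0); print(len(q),q.mean(0),q[:,2].max(),u,v,p[l==i].mean(0))
for n in ['fork','dish','paint_jar']:
    pass
print(imaging.camera_info('wrist'), status.get_state()['position'])
E
```

```text
275 [ 0.5132 -0.0015  0.2262] [ 0.4867 -0.0191  0.1871] [0.5406 0.0614 1.1217]
256 [ 0.6609 -0.035   0.1919] 0.196520677620994 326.5 187.5 [155.2305 153.5664 153.7891]
398 [ 0.6142 -0.0182  0.2028] 1.1216734099939283 318.8743718592965 210.56532663316582 [152.0075 132.8518 110.5151]
107 [0.6013 0.1175 0.2072] 1.1216734099939283 248.49532710280374 217.4018691588785 [117.6168 114.9439 113.9346]
397 [0.577  0.0779 0.2002] 1.1216734099939283 269.2896725440806 230.1586901763224 [149.1814 130.3275 108.7683]
293 [ 0.5129 -0.0024  0.2078] 1.1216734099939283 311.6211604095563 263.32423208191125 [24.2765 23.3549 22.9147]
{'fx': 296.4212030364661, 'fy': 296.4212030364661, 'cx': 275.5069576965934, 'cy': 212.49985851415116, 'origin': array([0.0503, 0.5275, 0.374 ]), 'orientation': array([0.1165, 0.776 , 0.6131, 0.0917])} [0.1211 0.5108 0.2563]
```

View pics/b.png

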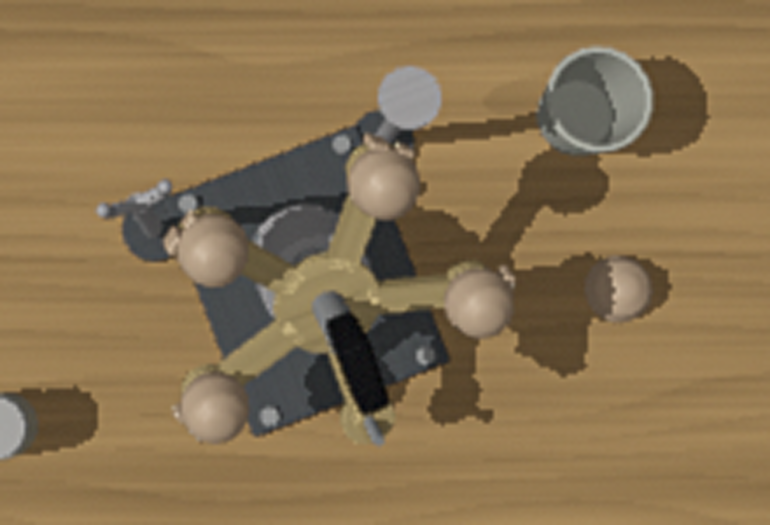

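```bash
cat >> h.py <<'E'
def frame(yaw,phi=0):
    # knob frame (z=axis outward), yaw of stand, phi knob turn; tool: z=-axis, y=knob y
    c,s=np.cos(yaw),np.sin(yaw); L=np.radians(33)
    a=np.array([-c*np.sin(L),-s*np.sin(L),np.cos(L)]); y=np.array([-s,c,0])
    y=R.from_rotvec(a*phi).apply(y); z=-a
    return R.from_matrix(np.stack([np.cross(y,z),y,z],1)),a
def delta(p,Rt):
    s=status.get_state(); r=rot(s['eef_rot'])
    print('t',s['time_s'],'rot',np.round(np.degrees((r.inv()*Rt).as_rotvec()),2),'cm',np.round(r.inv().apply(np.array(p)-s['position'])*100,2),'q',np.round(s['qpos'],2))
E
python3 - <<'E'
from h import *
Rt,a=frame(np.radians(21.5)); delta(np.array([.522,.002,.193])+.13*a,Rt)
E
```

```text
t 0.95 rot [-10.03 -31.97 -33.86] cm [-44.94 -44.31  -4.57] q [ 1.34  0.24 -0.01  1.32  0.    1.57]
```

Call:
jog_arm:
  delta_rot:
    - [-10,-32,-34]
    - [-10,-32,-34]
    - [-10,-32,-34]
    - [-10,-32,-34]
    - [-10,-32,-34]
  translation:
    - [-45,-44,-5]
    - [-45,-44,-5]
    - [-45,-44,-5]
    - [-45,-44,-5]
    - [-45,-44,-5]
  hand: [1,1,1,1,1]

```text
time_s: 1.45
position: [0.2541, 0.3002, 0.2763]
eef_rot: [0.253, -0.152, 0.954, 0.047]
wrist_force: [0.7, -0.4, 1.3]
grip_width: 0.0854
gripper_force: 0.0
```

```bash
python3 - <<'E'
from h import *
Rt,a=frame(np.radians(21.5)); delta(np.array([.522,.002,.193])+.13*a,Rt)
E
```

```text
t 1.45 rot [-1.01 -3.1  -3.13] cm [ -9.33 -37.08   1.82] q [ 1.12 -0.28 -0.59  0.87 -0.36  0.73]
```

Call:
jog_arm:
  delta_rot:
    - [0,0,0]
    - [0,0,0]
    - [0,0,0]
    - [0,0,0]
    - [0,0,0]
  translation:
    - [-9,-36,2]
    - [-9,-36,2]
    - [-9,-36,2]
    - [-9,-36,2]
    - [-9,-36,2]
  hand: [1,1,1,1,1]

```text
time_s: 1.95
position: [0.3621, 0.1284, 0.2879]
eef_rot: [0.251, -0.15, 0.955, 0.048]
wrist_force: [0.2, 1.7, -0.6]
grip_width: 0.0856
gripper_force: 0.0
```

```bash
python3 - <<'E'
from h import *
Rt,a=frame(np.radians(21.5)); delta(np.array([.522,.002,.193])+.13*a,Rt)
E
```

```text
t 1.95 rot [-1.01 -3.34 -3.43] cm [ -4.51 -17.38   0.62] q [ 0.34 -0.38 -0.63  0.81  0.    0.03]
```

Call:
jog_arm:
  delta_rot:
    - [-1,-3,-3]
    - [-1,-3,-3]
    - [-1,-3,-3]
    - [-1,-3,-3]
    - [-1,-3,-3]
  translation:
    - [-4.3,-17,0.6]
    - [-4.3,-17,0.6]
    - [-4.3,-17,0.6]
    - [-4.3,-17,0.6]
    - [-4.3,-17,0.6]
  hand: [1,1,1,1,1]

```text
time_s: 2.45
position: [0.4556, -0.025, 0.301]
eef_rot: [0.276, -0.172, 0.944, 0.051]
wrist_force: [-0.4, 0.7, -0.2]
grip_width: 0.0858
gripper_force: 0.0
```

```bash
python3 - <<'E'
from h import *
np.set_printoptions(precision=4,suppress=True)
Rt,a=frame(np.radians(21.5)); delta(np.array([.522,.002,.193])+.13*a,Rt)
p,d,c=snap('wrist','c.png')
for t in ['knob_grip','empty_peg','fork','dish']: print(t,[(np.round(r['xyz'],4),round(r['confidence'],2)) for r in recognise('wrist',t)[:2]])
m=cut_out('wrist','knob_grip')
if m:
    m=m[0]['pixels']; q=c[m]; np.savez('k.npz',c=c,m=m,p=p,d=d); print(m.sum(),np.median(q,0),np.argwhere(m).mean(0))
E
```

```text
t 2.45 rot [-0.34 -0.42 -0.77] cm [-0.13  0.08 -0.04] q [-0.25 -0.22 -0.52  0.79  0.31 -0.53]
knob_grip [(array([ 0.5312, -0.004 ,  0.1414]), 0.96)]
empty_peg [(array([ 0.5386, -0.0056,  0.1412]), 0.96), (array([ 0.5351, -0.0018,  0.1444]), 0.37)]
fork [(array([0.598 , 0.1105, 0.1422]), 0.95)]
dish [(array([ 0.6626, -0.0337,  0.1448]), 0.66), (array([ 0.5388, -0.0022,  0.1427]), 0.48)]
12502 [ 0.5338 -0.004   0.1453] [188.1793 274.8945]
```

View pics/c.png

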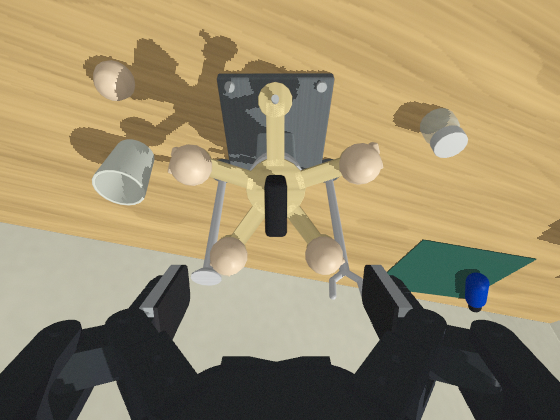

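The wrist view shows the bar knob at about (276,206), its length vertical in the image. The empty peg is at (275,99), the fork right at (345,275) and the dish left at (207,275). That confirms the fork is on the +y side.

```bash
cat > k.py <<'E'
from h import *
np.set_printoptions(precision=4,suppress=True)
def knob(p,c,yaw,c0):
    Rt,a=frame(yaw)
    m=(p.max(-1)<75)&(np.linalg.norm(c-c0,axis=-1)<.05)
    q=(c[m]-c0)@np.stack([Rt.as_matrix()[:,0]*-1,Rt.as_matrix()[:,1],a],1)  # knob x,y,z
    zt=np.percentile(q[:,2],97); t=q[q[:,2]>zt-.004]
    (cx,cy),(w,h),ang=cv2.minAreaRect((t[:,:2]*1000).astype(np.float32))
    g=c0+Rt.as_matrix()[:,0]*-cx/1e3+Rt.as_matrix()[:,1]*cy/1e3+a*(zt-.018)
    print('n',m.sum(),len(t),'rect mm',cx,cy,w,h,ang,'zt',zt,'grip',g); return g
E
python3 - <<'E'
from k import *
f=np.load('k.npz'); p,c=f['p'],f['c']
g=knob(p,c,np.radians(21.5),np.array([.522,.002,.193]))
# stand yaw from foot edges/castings: fit the shell centres
for t in [(230,255),(324,254),(190,165),(361,163),(207,277),(275,98),(276,206)]: print(t,c[t[1],t[0]])
# foot edges
m=(abs(c[...,2]-.014)<.004); mm=m&(np.hypot(c[...,0]-.56,c[...,1]-.015)<.13)
print(cv2.minAreaRect((c[mm][:,:2]*1000).astype(np.float32)))
E
```

```text
n 1313 1140 rect mm -9.934128761291504 -0.057160377502441406 17.152881622314453 44.71132278442383 89.78568267822266 zt 0.02389770609353792 grip [ 0.5113 -0.0023  0.1925]
(230, 255) [ 0.5953 -0.0199  0.196 ]
(324, 254) [0.5604 0.0691 0.196 ]
(190, 165) [ 0.5337 -0.0778  0.148 ]
(361, 163) [0.476  0.0687 0.1484]
(207, 277) [ 0.6583 -0.0321  0.1914]
(275, 98) [ 0.4658 -0.0194  0.1063]
(276, 206) [ 0.499  -0.0064  0.2054]
((554.7055053710938, 14.424530029296875), (142.69866943359375, 139.6717987060547), 20.888246536254883)
```

```bash
python3 - <<'E'
from h import *
Rt,a=frame(np.radians(21.4)); g=np.array([.5113,-.0023,.1925]); delta(g+.047*a,Rt); delta(g+.007*a,Rt)
E
```

```text
t 2.75 rot [ 0.11 -0.48 -0.26] cm [ 0.71 -0.7   7.65] q [-0.23 -0.23 -0.53  0.79  0.31 -0.52]
t 2.75 rot [ 0.11 -0.48 -0.26] cm [ 0.67 -0.71 11.65] q [-0.23 -0.23 -0.53  0.79  0.31 -0.52]
```

Call:
jog_arm:
  delta_rot:
    - [0,-0.5,-0.3]
    - [0,-0.5,-0.3]
    - [0,-0.5,-0.3]
    - [0,-0.5,-0.3]
    - [0,-0.5,-0.3]
  translation:
    - [0.7,-0.7,3]
    - [0.7,-0.7,5]
    - [0.7,-0.7,5]
    - [0.7,-0.7,5]
    - [0.7,-0.7,5]
  hand: [0.7,0.7,0.7,0.7,0.7]

```text
time_s: 3.25
position: [0.475, -0.0177, 0.2556]
eef_rot: [0.28, -0.178, 0.942, 0.053]
wrist_force: [0.3, -1.0, 1.0]
grip_width: 0.06
gripper_force: 0.0
```

```bash
python3 - <<'E'
from k import *
yaw=np.radians(21.4)
Rt,a=frame(yaw); g=np.array([.5113,-.0023,.1925]); 
p,d,c=snap('wrist','d.png')
g=knob(p,c,yaw,g)
delta(g+.047*a,Rt); delta(g+.007*a,Rt)
p,d,c=snap('wrist'); knob(p,c,yaw,g)
E
```

```text
n 2039 1691 rect mm 1.1505966186523438 -3.232663154602051 45.2200813293457 17.08143424987793 0.25374993681907654 zt 0.018390897405691026 grip [ 0.5132 -0.005   0.1935]
t 3.3 rot [0.01 0.11 0.01] cm [ 0.03 -0.19  2.71] q [-0.22 -0.17 -0.61  0.64  0.31 -0.51]
t 3.3 rot [0.01 0.11 0.01] cm [ 0.03 -0.19  6.71] q [-0.22 -0.17 -0.61  0.64  0.31 -0.51]
n 2043 1698 rect mm -0.3428306579589844 0.1550769805908203 17.13686752319336 44.86726379394531 89.2972183227539 zt 0.017838414236419076 grip [ 0.5129 -0.005   0.1931]
```

View pics/d.png

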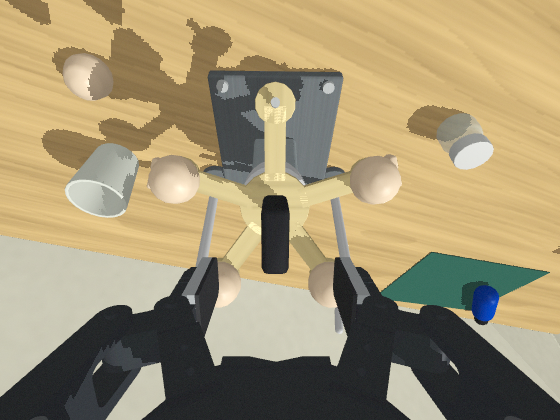

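Call:
jog_arm:
  delta_rot:
    - [0,0,0]
    - [0,0,0]
    - [0,0,0]
    - [0,0,0]
    - [0,0,0]
  translation:
    - [0,-0.2,2]
    - [0,-0.2,4]
    - [0,-0.2,5.7]
    - [0,-0.2,6.7]
    - [0,-0.2,6.7]
  hand: [0.7,0.7,0.7,0.7,0.7]

```text
time_s: 3.85
position: [0.5095, -0.0066, 0.1975]
eef_rot: [0.279, -0.178, 0.942, 0.053]
wrist_force: [0.3, 0.2, -0.0]
grip_width: 0.0597
gripper_force: 0.0
```

```bash
python3 - <<'E'
from k import *
yaw=np.radians(21.4)
Rt,a=frame(yaw); g=np.array([.513,-.005,.1933]); 
p,d,c=snap('wrist');g=knob(p,c,yaw,g)
p,d,c=snap('wrist','e.png');g=knob(p,c,yaw,g)
delta(g+.007*a,Rt); print(status.get_state()['wrist_force'])
E
```

```text
n 8443 541 rect mm -11.458003044128418 0.07383346557617188 3.411538600921631 75.07908630371094 0.5021160840988159 zt 0.03393713690295233 grip [ 0.4959 -0.0116  0.2004]
n 16399 2190 rect mm -0.996039867401123 -0.11836814880371094 8.784643173217773 45.705841064453125 0.7414500713348389 zt 0.047925338348733845 grip [ 0.48  -0.018  0.225]
t 3.95 rot [ 0.03  0.03 -0.06] cm [ 1.22  0.05 -4.63] q [-0.17 -0.06 -0.68  0.44  0.29 -0.47]
[-0.068   0.2788 -0.0032]
```

View pics/e.png

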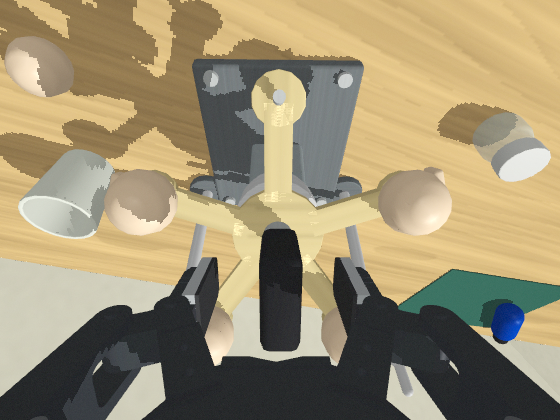

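The knob, at (280,290), is centred between the pads, and the force is zero. Closing now.

Call:
jog_arm:
  delta_rot:
    - [0,0,0]
    - [0,0,0]
    - [0,0,0]
    - [0,0,0]
    - [0,0,0]
  translation:
    - [0,0,0]
    - [0,0,0]
    - [0,0,0]
    - [0,0,0]
    - [0,0,0]
  hand: [0,0,0,0,0]
  grip_force: 60

```text
time_s: 4.45
position: [0.5094, -0.0063, 0.1989]
eef_rot: [0.28, -0.178, 0.942, 0.054]
wrist_force: [-6.2, 2.0, 7.1]
grip_width: 0.0173
gripper_force: 58.5
```

Call:
jog_arm:
  delta_rot:
    - [0,0,0]
    - [0,0,0]
    - [0,0,0]
  translation:
    - [0,0,0]
    - [0,0,0]
    - [0,0,0]
  hand: [0,0,0]

```text
time_s: 4.75
position: [0.5094, -0.0063, 0.1989]
eef_rot: [0.28, -0.178, 0.942, 0.054]
wrist_force: [-5.6, 3.0, 7.7]
grip_width: 0.0172
gripper_force: 58.5
```

Call:
jog_arm:
  delta_rot:
    - [0,0,0]
    - [0,0,0]
    - [0,0,0]
    - [0,0,0]
    - [0,0,0]
  translation:
    - [0,0,-0.4]
    - [0,0,-0.8]
    - [0,0,-1.15]
    - [0,0,-1.15]
    - [0,0,-1.15]
  hand: [0,0,0,0,0]

```text
time_s: 5.25
position: [0.5037, -0.0084, 0.2078]
eef_rot: [0.279, -0.178, 0.942, 0.054]
wrist_force: [6.1, 6.5, -7.2]
grip_width: 0.0173
gripper_force: 58.6
```

```bash
cat > st.py <<'E'
from h import *
s=status.get_state();Rt,a=frame(np.radians(21.4));r=rot(s['eef_rot'])
home=np.array([.5094,-.0063,.1989])
rel=(frame(np.radians(21.4))[0].inv()*r).as_rotvec(); e=s['position']-home
print('t',s['time_s'],'pull mm',round(e@a*1e3,2),'lat (knob x,y home)',np.round(-Rt.inv().apply(e)[0]*1e3,2),np.round(Rt.inv().apply(e)[1]*1e3,2),'rotvec tool',np.round(np.degrees(rel),2),'F axis',round(s['wrist_force']@a,1),np.round(r.inv().apply(s['wrist_force']),1),'M',np.round(r.inv().apply(s['moment']),2),'q',np.round(s['qpos'],2),s['grip_width'])
E
python3 st.py
```

```text
t 5.25 pull mm 10.75 lat (knob x,y home) -0.23 0.08 rotvec tool [-0.13 -0.05  0.05] F axis -10.4 [-2.8  3.8 10.4] M [-0.56 -0.24  0.03] q [-0.18 -0.08 -0.67  0.47  0.29 -0.48] 0.017264218860824188
```

Call:
jog_arm:
  delta_rot:
    - [0,0,7]
    - [0,0,14]
    - [0,0,21]
    - [0,0,28]
    - [0,0,35]
  translation:
    - [0,0,0]
    - [0,0,0]
    - [0,0,0]
    - [0,0,0]
    - [0,0,0]
  hand: [0,0,0,0,0]

```text
time_s: 5.75
position: [0.5037, -0.0086, 0.2076]
eef_rot: [0.25, 0.116, 0.952, 0.136]
wrist_force: [6.2, 5.1, -7.1]
grip_width: 0.0174
gripper_force: 58.6
```

```bash
python3 st.py
```

```text
t 5.75 pull mm 10.61 lat (knob x,y home) -0.42 -0.02 rotvec tool [-1.100e-01  2.000e-02  3.534e+01] F axis -10.1 [-0.7  3.5 10.1] M [-0.36  0.22 -0.03] q [-0.18 -0.08 -0.67  0.47  0.29  0.14] 0.017428713817172738
```

Smooth. I'll go on to 72° from the notch, which is another 36.7°.

Call:
jog_arm:
  delta_rot:
    - [0,0,8]
    - [0,0,16]
    - [0,0,24]
    - [0,0,31]
    - [0,0,36.8]
  translation:
    - [0,0,0]
    - [0,0,0]
    - [0,0,0]
    - [0,0,0]
    - [0,0,0]
  hand: [0,0,0,0,0]

```text
time_s: 6.25
position: [0.5035, -0.0086, 0.2074]
eef_rot: [0.194, 0.411, 0.866, 0.208]
wrist_force: [6.0, 4.3, -7.7]
grip_width: 0.0173
gripper_force: 58.7
```

Call:
jog_arm:
  delta_rot:
    - [0,0,0]
  translation:
    - [0,0,0]
  hand: [0]

```text
time_s: 6.35
position: [0.5034, -0.0086, 0.2073]
eef_rot: [0.194, 0.41, 0.867, 0.207]
wrist_force: [5.8, 4.6, -6.9]
grip_width: 0.0173
gripper_force: 58.7
```

```bash
python3 st.py
```

```text
t 6.35 pull mm 10.55 lat (knob x,y home) -0.79 0.03 rotvec tool [-0.09  0.09 72.07] F axis -9.7 [1.4 2.7 9.7] M [-0.02  0.47  0.08] q [-0.18 -0.08 -0.67  0.47  0.29  0.78] 0.017349850968508433
```

Call:
jog_arm:
  delta_rot:
    - [0,0,0]
    - [0,0,0]
    - [0,0,0]
    - [0,0,0]
    - [0,0,0]
  translation:
    - [0,0,0.4]
    - [0,0,0.8]
    - [0,0,1.15]
    - [0,0,1.15]
    - [0,0,1.15]
  hand: [0,0,0,0,0]

```text
time_s: 6.85
position: [0.5093, -0.0065, 0.1987]
eef_rot: [0.195, 0.409, 0.867, 0.207]
wrist_force: [-6.3, 1.2, 6.3]
grip_width: 0.0173
gripper_force: 61.5
```

```bash
python3 st.py
```

```text
t 6.85 pull mm -0.09 lat (knob x,y home) -0.29 -0.13 rotvec tool [-1.000e-01  1.000e-02  7.187e+01] F axis 8.2 [ 3.6  0.  -8.2] M [0.4  1.06 0.07] q [-0.17 -0.06 -0.68  0.44  0.29  0.79] 0.017335762507728492
```

Call:
jog_arm:
  delta_rot:
    - [0,0,0]
    - [0,0,0]
    - [0,0,0]
    - [0,0,0]
    - [0,0,0]
  translation:
    - [0,0,0]
    - [0,0,0]
    - [0,0,0]
    - [0,0,0]
    - [0,0,0]
  hand: [0,0,0,0,0]

```text
time_s: 7.35
position: [0.5093, -0.0065, 0.1987]
eef_rot: [0.195, 0.409, 0.867, 0.207]
wrist_force: [-5.0, 3.2, 6.2]
grip_width: 0.0174
gripper_force: 61.5
```

Call:
jog_arm:
  delta_rot:
    - [0,0,0]
    - [0,0,0]
    - [0,0,0]
    - [0,0,0]
    - [0,0,0]
  translation:
    - [0,0,-0.4]
    - [0,0,-0.8]
    - [0,0,-1.15]
    - [0,0,-1.15]
    - [0,0,-1.15]
  hand: [0,0,0,0,0]

```text
time_s: 7.85
position: [0.5036, -0.0086, 0.2077]
eef_rot: [0.194, 0.408, 0.867, 0.207]
wrist_force: [6.1, 4.8, -7.7]
grip_width: 0.0175
gripper_force: 58.9
```

```bash
python3 st.py
```

```text
t 7.85 pull mm 10.77 lat (knob x,y home) -0.47 -0.0 rotvec tool [-1.100e-01  6.000e-02  7.186e+01] F axis -10.5 [ 1.4  2.6 10.5] M [-0.33  0.58  0.05] q [-0.18 -0.08 -0.67  0.47  0.29  0.78] 0.017473873217779518
```

Turn another 72.1°, then check.

Call:
jog_arm:
  delta_rot:
    - [0,0,7]
    - [0,0,14]
    - [0,0,21]
    - [0,0,28]
    - [0,0,35]
  translation:
    - [0,0,0]
    - [0,0,0]
    - [0,0,0]
    - [0,0,0]
    - [0,0,0]
  hand: [0,0,0,0,0]

```text
time_s: 8.35
position: [0.5035, -0.0086, 0.2074]
eef_rot: [0.122, 0.652, 0.703, 0.256]
wrist_force: [4.8, 5.1, -6.9]
grip_width: 0.0173
gripper_force: 58.9
```

Call:
jog_arm:
  delta_rot:
    - [0,0,8]
    - [0,0,16]
    - [0,0,24]
    - [0,0,31]
    - [0,0,37]
  translation:
    - [0,0,0]
    - [0,0,0]
    - [0,0,0]
    - [0,0,0]
    - [0,0,0]
  hand: [0,0,0,0,0]

```text
time_s: 8.85
position: [0.5032, -0.0085, 0.2072]
eef_rot: [0.035, 0.842, 0.46, 0.282]
wrist_force: [4.0, 5.2, -7.2]
grip_width: 0.0171
gripper_force: 59.0
```

Call:
jog_arm:
  delta_rot:
    - [0,0,0]
  translation:
    - [0,0,0]
  hand: [0]

```text
time_s: 8.95
position: [0.5032, -0.0085, 0.2072]
eef_rot: [0.035, 0.841, 0.46, 0.282]
wrist_force: [5.5, 5.9, -8.1]
grip_width: 0.0174
gripper_force: 59.0
```

```bash
python3 st.py
```

```text
t 8.95 pull mm 10.52 lat (knob x,y home) -1.01 0.19 rotvec tool [-1.0000e-02  1.9000e-01  1.4409e+02] F axis -10.7 [ 3.5 -1.8 10.8] M [0.67 0.32 0.02] q [-0.18 -0.08 -0.67  0.47  0.29  2.04] 0.017396571128257345
```

Call:
jog_arm:
  delta_rot:
    - [0,0,0]
    - [0,0,0]
    - [0,0,0]
    - [0,0,0]
    - [0,0,0]
  translation:
    - [0,0,0.4]
    - [0,0,0.8]
    - [0,0,1.15]
    - [0,0,1.15]
    - [0,0,1.15]
  hand: [0,0,0,0,0]

```text
time_s: 9.45
position: [0.5088, -0.0064, 0.1984]
eef_rot: [0.036, 0.84, 0.462, 0.282]
wrist_force: [-7.8, 2.4, 6.2]
grip_width: 0.0172
gripper_force: 61.7
```

```bash
python3 st.py
```

```text
t 9.45 pull mm -0.11 lat (knob x,y home) -0.81 0.11 rotvec tool [-4.0000e-02  1.3000e-01  1.4388e+02] F axis 8.6 [ 1.4 -5.3 -8.6] M [ 1.52 -0.16  0.09] q [-0.17 -0.06 -0.68  0.44  0.29  2.04] 0.017230233821616547
```

Call:
jog_arm:
  delta_rot:
    - [0,0,0]
    - [0,0,0]
    - [0,0,0]
    - [0,0,0]
    - [0,0,0]
  translation:
    - [0,0,0]
    - [0,0,0]
    - [0,0,0]
    - [0,0,0]
    - [0,0,0]
  hand: [0.6,0.6,0.6,0.6,0.6]

```text
time_s: 9.95
position: [0.5097, -0.0069, 0.1982]
eef_rot: [0.036, 0.84, 0.461, 0.282]
wrist_force: [0.1, -1.1, 0.3]
grip_width: 0.0514
gripper_force: 0.0
```

Call:
jog_arm:
  delta_rot:
    - [0,0,0]
    - [0,0,0]
    - [0,0,0]
    - [0,0,0]
    - [0,0,0]
  translation:
    - [0,0,-1]
    - [0,0,-3]
    - [0,0,-6]
    - [0,0,-10]
    - [0,0,-13]
  hand: [0.6,0.6,0.6,0.6,0.6]

```text
time_s: 10.45
position: [0.4425, -0.0329, 0.3095]
eef_rot: [0.037, 0.84, 0.462, 0.282]
wrist_force: [0.7, -0.8, 0.0]
grip_width: 0.0513
gripper_force: 0.0
```

Call:
jog_arm:
  delta_rot:
    - [0,0,0]
    - [0,0,0]
    - [0,0,0]
  translation:
    - [0,0,-2]
    - [0,0,-2]
    - [0,0,-2]
  hand: [0.6,0.6,0.6]

```text
time_s: 10.75
position: [0.4335, -0.0369, 0.3243]
eef_rot: [0.037, 0.84, 0.461, 0.282]
wrist_force: [0.5, -0.7, 0.4]
grip_width: 0.0514
gripper_force: 0.0
```

```bash
python3 - <<'E'
from k import *
p,d,c=snap('wrist','f.png'); yaw=np.radians(21.4)
knob(p,c,yaw,np.array([.513,-.005,.1933]))
print(status.get_state()['wrist_force'])
E
```

```text
n 1033 871 rect mm 0.830902099609375 0.8176403045654297 44.023616790771484 17.398141860961914 35.42061996459961 zt 0.017551372713072486 grip [ 0.5136 -0.0039  0.1934]
[ 0.3401 -0.4184 -0.6024]
```

View pics/f.png

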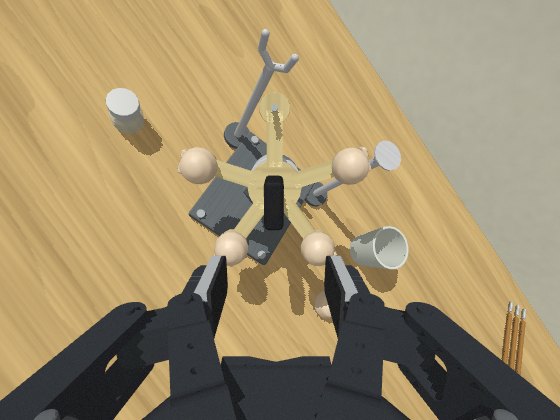

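The empty peg, at (275,106), now stands at the fork, at (270,65). The knob is fully home: its top reads 17.6 mm above the grip point, as before the turn. The castings, jar and cup look undisturbed.

```bash
python3 -c "
from cell import hand_in; print(hand_in())"
```

```text
the job is handed in; nothing more can be done
None
```

The empty peg now stands at the fork: I turned the knob clockwise by two notches, the shorter way, it went fully home in each, and the job is handed in at about 11 s on the robot's clock.

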